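# Unlock the shaker clamp and take the tube rack off

## Task

The shaker has stopped: take the green microtube rack off it. Pull the spring collar up and turn it clockwise until it stays up by itself, slide the clamp jaw all the way back from the rack, then lift the rack off and set it down flat in the blue tray. Keep the rack level and do not drop it, leave the collar parked up and the jaw fully open, and do not disturb the bottle and jar on the platform or the timer beside the tray.

Things in the scene. Friction and masses are not known exactly. Their poses are not given: they have to be found in the camera images.
- collar_grip (a point): On the axis of the spring collar: a knurled steel sleeve 30 mm across, 34 mm tall, axis vertical, red line on top and side. The point is 20 mm above its underside, 14 mm below its top; 46 mm above the platform while the collar is down. A fixed 10 mm stem pokes 12 mm out of its top. A brass neck is bared below it as it rises. The point turns and rises with the collar.
- lock_top (a point): Centre of the top of the dark steel lock block under the collar, 44 x 46 mm, fixed on the platform; 24 mm below collar_grip while the collar is down: fingertips must stay above it. A red dot (locked) on the shaker's +x side and a green dot (parked), 60 degrees clockwise from it, mark the collar's two positions. Axes as the shaker's.
- collar_lift (a joint): How far the collar is pulled up, m: 0 down (its plunger locks the jaw), stop at 0.014. A spring pulls it down, 4 N at 0, 10 N at the stop. It can be turned only while raised 0.009 or more. Let go after the full turn it drops into a notch at about 0.0065 and stays up by itself (parked), and the jaw is free. Let go unturned, it snaps down.
- collar_turn (a joint): Turn of the collar, rad, growing clockwise seen from above: 0 locked (red line at the red dot), stop at 1.15. Parked notch from about 1.0 to 1.15 (red line at the green dot, a sixth of a turn). It turns easily once raised.
- jaw (a joint): Position of the clamp jaw, m: 0 closed on the rack, stop at 0.040 fully open. It slides level along the platform, away from the rack, towards the shaker's -y, against about 3 N of friction, and stays where it is left. The collar's plunger blocks it until the collar is parked.
- jaw_knob (a point): Centre of the upright black knob on the jaw, 22 mm across and 30 mm tall (15 mm above and below this point), axis vertical, 55 mm above the platform; the jaw's metal below it is 29 mm below this point. It moves with the jaw. Axes as the shaker's: -y is the way the jaw opens.
- shaker: White orbital shaker, fixed to the bench, with an aluminium platform 310 (x) x 345 (y) mm, its top 100 mm above the bench. Origin: centre of its underside. y points along the rack from the jaw to the fixed end fence (26 mm high), x to the back. In this frame, all closed: collar axis at (-55, -100) mm, jaw knob at (40, -20), rack middle at (0, 76).
- rack_mid (a point): Centre of the green microtube rack, 20 mm above its underside: block 50 mm wide (x), 116 long (y), 40 tall, with a 7 mm thick foot sticking out 10 mm at each end (136 mm over all). Tube lids reach 30 mm above the point. About 0.3 kg. It stands on the platform; the jaw's lip hooks 7 mm over one end of the foot, so it lifts out only with the jaw open.
- tray_in (a point): Centre of the inner floor of the open blue tray, fixed to the bench, z up. Outside 180 (x) x 220 (y) mm, walls 4 mm thick, rims 20 mm above this point; the floor is 4 mm above the bench.
- amber_bottle: Bystander: small amber bottle, 38 mm across, 60 mm tall, standing on the black mat on the far side of the shaker's platform, beside the rack. Origin: centre of its underside.
- wash_jar: Bystander: white jar with a red cap, 44 mm across, 58 mm tall, standing on the black mat on the near side of the platform, beside the rack. Origin: centre of its underside.
- timer: Bystander: grey bench timer lying flat on the bench just outside the tray, on the robot's side, 55 x 75 x 18 mm. Origin: centre of its underside.
There are look-alikes about, which are no part of the job. What is shaped like the part that bears rack_mid but yellow is not meant.

How it is judged:
By the outcome, as a careful person would: the job done as asked, in the order asked, and still so for the second after the job is handed in, with the robot touching nothing.
It also fails if it takes over 56 s, if anything falls off the work surface, if the arm or the gripper's body presses on something with over 40 N, if the wrist force passes 120 N, or if a joint passes its speed limit or range.

## Robot

A 6-joint arm with a two-finger parallel gripper is mounted at the origin on the work surface. World frame = base frame: x ahead of the robot, y to its left, z up, the work surface at z = 0. Lengths are in mm, angles in rad, forces in N, time in s.
With the tool pointing down it reaches from about 300 to 875 mm from the base axis. Payload 4.2 kg.
Tool frame: the origin (TCP) lies between the finger pads; the fingertips stand 22 mm ahead of it and the grasp point (between the pads) lies 3 mm ahead of it; z points along the fingers, y is the line along which they close (so a half turn about z gives the same grasp; the last joint's range is limited). The gripper opens to 85 mm and grips with 20 to 120 N. Pads are 22 mm wide; open, the fingers measure 114 mm over their backs; the gripper's body (76 mm by 85 mm) begins 54 mm behind the grasp point. The pads swing forward as they close: fully open they stand 13 mm farther back than shut.
Start: joints at [1.177, 0.32, 1.565, -0, 1.257, -0.02], TCP at [209.968, 535.31, 213.338] pointing down, gripper open.
Joint ranges: [-3.11, 3.11], [-0.84, 2.01], [0.21, 2.61], [-1.34, 4.49], [0.05, 2.63], [-2.56, 2.56]. Speed limits (rad/s): [2.57, 2.57, 3.14, 3.14, 3.14, 3.14].

## Interface

Orientations are given as a rotation vector (axis times angle).
In Python, from rig import ctrl, viewer, job gives the robot as it stands. The module is installed in compiled form; this text tells all that it offers.
- The arm moves only by the tool apply_moves, never from a script. Its arguments are lists of equal length, an entry for each row: "grip": the opening, from -1 (shut) to 1 (fully open); "offset": the shift along the tool's x, y, z in mm, a list of three; "rotation": the turn, a rotation vector about the tool's x, y, z in rad, a list of three. In form: {"grip": [grip, ...], "offset": [[tx, ty, tz], ...], "rotation": [[wx, wy, wz], ...]}. A call has exactly 10 rows; each row shifts and turns the commanded pose from where the row before left it, along the tool's axes as they then stand; what a row does not reach is not made up. A row lasts 1/10 s, in which the tool goes at most 50 mm and 8.59 degrees, less where a joint would pass 70% of its speed; a pose out of reach is approached as far as the arm can. A call is refused whole if a number of a shift passes 50 or a number of a turn 0.15, either way. A call with a gripper value outside its range is refused whole. The fingers move at their own pace and stop on an object; "newtons" is the grip in N (left out, the last holds). Time passes only in rows, so rows that do not move let the fingers close, or fill a call up. It gives the time, the measured TCP pose, the force, the opening and the grip force at its end, in the units of the state.
- ctrl.get_obs(): the state, without advancing time (a new reading comes with each control period).
- viewer.snapshot(name): name is "scene" or "top" or "wrist"; returns a dict with "pixels" (384x512x3 uint8, red, green, blue), "z_map" (384x512 float32, mm along the optical axis (not along the pixel's ray), 0 where there is no reading), "fx", "fy", "cx", "cy" (pixels), "rvec" (rotation vector, rad) and "tvec" (3), from world to camera coordinates, as OpenCV has them. Camera axes: x right, y down, z forward; pixel columns grow to the right and rows downward; lengths in mm; the calibration is good to about 2 mm. A picture is of the moment at which its call begins.
- job.job_done(): hands the job in; it is judged then, once.
The state is a dict: "time_s": time; "q": joint angles; "joint_vel": joint speeds; "joint_torque": joint torques, N m; "ee_pos": TCP position; "tool_rot": TCP orientation; "contact_force": force on the tool from outside, world axes, zero at the start; "torque": the same for the moment, N m; "finger_gap": finger opening in mm; "grasp_force": force on a finger pad.
Only numpy, scipy, OpenCV 4.12 (cv2) and the standard library are available. Lean on these libraries where they do the work, as an engineer would, in place of code of your own. Each camera call takes 0.05 s, during which the arm holds its last target. There are 200 camera calls.

## Working session

There is one attempt and no reset: what is moved stays moved. The work goes in short steps, Python scripts to look and compute and a tool call to move; the robot and the scene stay as the last step left them, time stands still between calls to the robot, and variables do not carry over. Pictures are saved under pics/ and viewed, at most 10 in all, crops included, and the job is handed in when it is done.

Besides the shell and the picture viewer there is one more tool, called after "Emit:" by a JSON object that holds its "name" and its "arguments". apply_moves: Moves the arm, as the interface text tells. Its arguments: {"type":"object","properties":{"grip":{"type":"array"},"offset":{"type":"array"},"rotation":{"type":"array"},"newtons":{"type":"number"}},"required":["grip","offset","rotation"]}

```bash
mkdir -p pics; cat > h.py <<'E'
import numpy as np, cv2
from rig import ctrl, viewer, job
def snap(n):
    s=viewer.snapshot(n); s['R']=cv2.Rodrigues(np.array(s['rvec'],float))[0]; s['t']=np.array(s['tvec'],float).ravel(); return s
def save(s,name): cv2.imwrite('pics/'+name,cv2.cvtColor(s['pixels'],cv2.COLOR_RGB2BGR))
def cloud(s):
    v,u=np.mgrid[:384,:512]; z=s['z_map']
    p=np.stack([(u-s['cx'])/s['fx']*z,(v-s['cy'])/s['fy']*z,z],-1)
    return (p-s['t'])@s['R']   # R^T (p-t)
def ray(s,u,v,h):
    d=s['R'].T@np.array([(u-s['cx'])/s['fx'],(v-s['cy'])/s['fy'],1]); c=-s['R'].T@s['t']
    return c+d*(h-c[2])/d[2]
def pix(s,P):
    p=s['R']@np.array(P,float)+s['t']; return p[0]/p[2]*s['fx']+s['cx'],p[1]/p[2]*s['fy']+s['cy']
E
python3 - <<'E'
from h import *
for n in ['top','scene']:
    s=snap(n); save(s,n+'0.png'); print(n,-s['R'].T@s['t'])
    np.savez(n+'0.npz',**s)
o=ctrl.get_obs(); print(o)
E
```

```text
top [ 351.22051082  -78.12823871 1646.09963073]
scene [1423.62175076   39.91380209  690.63309464]
{'time_s': 0.1, 'q': array([ 1.17699671e+00,  3.20237191e-01,  1.56554956e+00, -1.30814992e-05,
        1.25740945e+00, -1.99785143e-02]), 'joint_vel': array([-0.00090068, -0.00374026, -0.0037159 , -0.00022701, -0.00102819,
       -0.00118297]), 'joint_torque': array([ 1.21240000e-04, -4.16407907e+01, -2.34704894e+01,  1.02442614e-04,
        4.92366002e-03, -2.77378312e-06]), 'ee_pos': array([209.79311375, 534.87340902, 212.56396721]), 'tool_rot': array([-5.83718405e-01, -3.08656412e+00,  2.46888652e-03]), 'contact_force': array([ 0.30065541,  0.29593892, -0.12879765]), 'torque': array([-0.060483  ,  0.00242764, -0.00153267]), 'grasp_force': 0.0, 'finger_gap': 85.25117513220458}
```

View pics/top0.png

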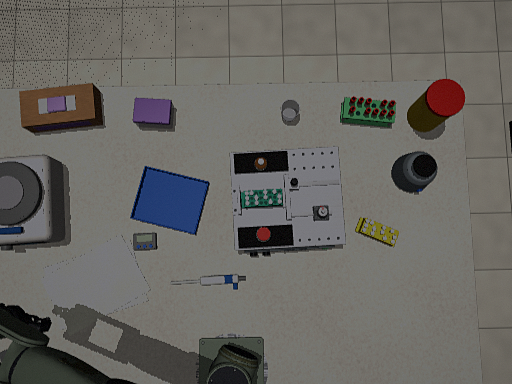

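View pics/scene0.png

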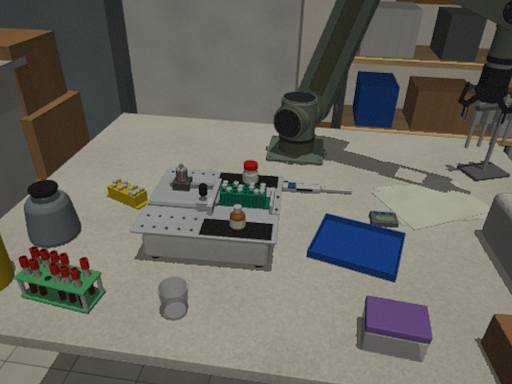

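The top view shows the shaker at about (288,200). Candidates for the rack:
- Green rack with white lids on the shaker, between the jaw and fence, at (262,198). This one fits the description.
- Yellow rack at (377,232), a look-alike.
- Green stand with red tubes at (368,110), a look-alike.

The collar is at (321,212), the knob at (294,183), the tray at (170,200) and the timer at (145,241).

```bash
python3 - <<'E'
from h import *
s=dict(np.load('top0.npz')); P=cloud(s); z=P[...,2]
hsv=cv2.cvtColor(s['pixels'],cv2.COLOR_RGB2HSV)
def rect(m,name,h=None):
    m=m.astype(np.uint8); n,l,st,c=cv2.connectedComponentsWithStats(m)
    k=1+np.argmax(st[1:,4]); v,u=np.where(l==k)
    q=P[v,u][:,:2].astype(np.float32)
    if h is not None: q=np.array([ray(s,a,b,h)[:2] for a,b in zip(u,v)],np.float32)
    r=cv2.minAreaRect(q); print(name,len(u),'px',np.round([u.mean(),v.mean()],0),'rect',np.round(r[0],1),np.round(r[1],1),round(r[2],2),'medz',np.median(P[v,u][:,2]))
roi=np.zeros((384,512),bool); roi[140:262,222:352]=1
rect(roi&(z>92)&(z<300),'platform+')
H,S,V=hsv[...,0],hsv[...,1],hsv[...,2]
rect(roi&(H>65)&(H<95)&(S>100)&(z>110),'rack',140)
t=np.zeros_like(roi); t[155:245,120:220]=1
rect(t&(H>100)&(H<130)&(S>120),'tray')
rect(t&(H>100)&(H<130)&(S>120)&(z<14),'trayfloor')
k=np.zeros_like(roi); k[172:192,286:304]=1
rect(k&(z>155),'knob'); 
k=np.zeros_like(roi); k[200:225,308:335]=1
rect(k&(z>150),'collar'); rect(k&(z>115),'lock')
k=np.zeros_like(roi); k[228:255,125:165]=1
rect(k&(z>10),'timer')
S2=np.vstack([s['pixels'][140:262,125:352]]); cv2.imwrite('pics/crop.png',cv2.resize(S2[...,::-1],None,fx=3.4,fy=3.4,interpolation=2))
E
```

```text
platform+ 10612 px [287. 198.] rect [ 539.1 -185.8] [310.6 345.1] 2.2 medz 100.63950236148864
rack 381 px [264. 198.] rect [ 534.7 -109.5] [ 51.4 116.3] 2.25 medz 139.73617729548891
tray 3641 px [170. 200.] rect [515.   96.5] [438.4 192.6] 70.56 medz 4.0084528219460385
trayfloor 3291 px [169. 200.] rect [551.  198.2] [215.7 173.1] 74.9 medz 3.407215275628723
knob 46 px [294. 182.] rect [ 579.1 -203.9] [18.2 19.5] 89.86 medz 168.49254560905365
collar 83 px [322. 212.] rect [ 487.  -287.2] [28.1 28.9] 26.15 medz 158.96274414902567
lock 223 px [321. 212.] rect [ 439.2 -190.2] [ 56.6 279.3] 26.67 medz 124.74419890027141
timer 386 px [144. 241.] rect [399.1 117.9] [399.1  59.9] 84.82 medz 17.452546813443142
```

View pics/crop.png

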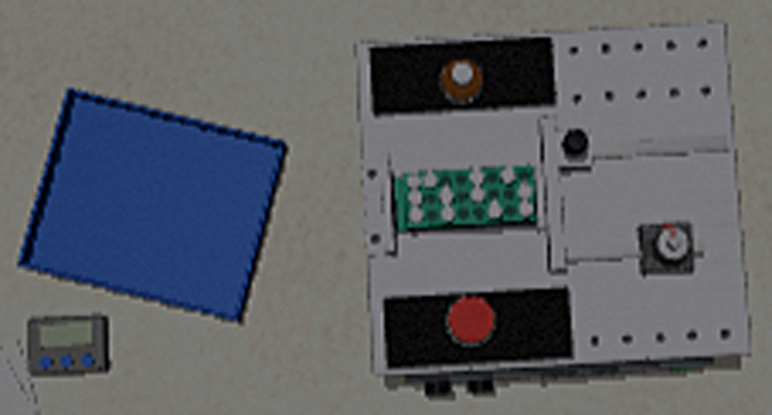

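Measurement agrees: the shaker is at (539,-186) with yaw +2.2°, and the collar and knob sit within 1 mm of prediction. The crop confirms that the green rack between the fence (385,205) and jaw bar (550,200) is the one to take. The tray is at (551,198) with yaw -15°. I'll move above the collar now.

Emit:
{"name": "apply_moves", "arguments": {"grip": [1, 1, 1, 1, 1, 1, 1, 1, 1, 1], "offset": [[-28, -33, -1], [-28, -33, -1], [-28, -33, -1], [-28, -33, -1], [-28, -33, -1], [-28, -33, -1], [-28, -33, -1], [-28, -33, -1], [-28, -33, -1], [-28, -33, -1]], "rotation": [[0, 0, 0], [0, 0, 0], [0, 0, 0], [0, 0, 0], [0, 0, 0], [0, 0, 0], [0, 0, 0], [0, 0, 0], [0, 0, 0], [0, 0, 0]]}}

```text
time_s: 1.1
ee_pos: [350.1, 124.1, 223.2]
tool_rot: [0.583, 3.087, 0.0]
contact_force: [1.1, -0.4, 0.1]
finger_gap: 85.3
grasp_force: 0.0
```

Emit:
{"name": "apply_moves", "arguments": {"grip": [1, 1, 1, 1, 1, 1, 1, 1, 1, 1], "offset": [[-28, -33, -1], [-28, -33, -1], [-28, -33, -1], [-28, -33, -1], [-28, -33, -1], [-28, -33, -1], [-28, -33, -1], [-28, -33, -1], [-28, -33, -1], [-27, -33, -1]], "rotation": [[0, 0, 0], [0, 0, 0], [0, 0, 0], [0, 0, 0], [0, 0, 0], [0, 0, 0], [0, 0, 0], [0, 0, 0], [0, 0, 0], [0, 0, 0]]}}

```text
time_s: 2.1
ee_pos: [489.4, -285.0, 232.8]
tool_rot: [-0.584, -3.086, -0.001]
contact_force: [0.7, 0.5, -0.2]
finger_gap: 85.7
grasp_force: 0.0
```

Emit:
{"name": "apply_moves", "arguments": {"grip": [1, 1, 1, 1, 1, 1, 1, 1, 1, 1], "offset": [[0, 0, 0], [0, 0, 0], [0, 0, 0], [0, 0, 0], [0, 0, 0], [0, 0, 0], [0, 0, 0], [0, 0, 0], [0, 0, 0], [0, 0, 0]], "rotation": [[0, 0, 0.12], [0, 0, 0.12], [0, 0, 0.12], [0, 0, 0.12], [0, 0, 0.12], [0, 0, 0.12], [0, 0, 0.12], [0, 0, 0.12], [0, 0, 0.12], [0, 0, 0.12]]}}

```text
time_s: 3.1
ee_pos: [489.1, -283.1, 232.8]
tool_rot: [-2.229, -2.212, 0.0]
contact_force: [1.0, -0.0, -0.5]
finger_gap: 85.7
grasp_force: 0.0
```

```bash
cat >> h.py <<'E'
def where():
    o=ctrl.get_obs(); R=cv2.Rodrigues(o['tool_rot'])[0]
    print('t',o['time_s'],'tcp',o['ee_pos'].round(1),'yaw_y',np.degrees(np.arctan2(R[1,1],R[0,1])).round(1),'z',R[:,2].round(3),'q6',o['q'][5].round(2),'F',o['contact_force'].round(1),'gap',round(o['finger_gap'],1),'g',round(o['grasp_force'],1))
    return o['ee_pos'],R
def go(T,yaw=None):
    p,R=where(); print('tool offset',(R.T@(np.array(T)-p)).round(1))
    if yaw is not None: print('rotvec',cv2.Rodrigues(R.T@np.array([[-np.sin(yaw),np.cos(yaw),0],[np.cos(yaw),np.sin(yaw),0],[0,0,-1]]).T)[0].ravel().round(3))
def sh(x,y,z,c=(539.1,-185.8),a=np.radians(2.2)):
    return np.array([c[0]+x*np.cos(a)-y*np.sin(a),c[1]+x*np.sin(a)+y*np.cos(a),100+z])
E
python3 - <<'E'
from h import *
s=snap('wrist'); save(s,'w1.png'); 
C=sh(-55,-100,60); print(C,pix(s,C),pix(s,[487,-287.2,160]))
P=cloud(s); m=(np.linalg.norm(P[...,:2]-C[:2],axis=-1)<25)&(P[...,2]>152)&(P[...,2]<164)
q=P[m][:,:2].astype(np.float32); print(len(q),cv2.minEnclosingCircle(q), cv2.minAreaRect(q))
go(sh(-55,-100,46+5),0)
E
```

```text
[ 487.97932051 -287.83762114  160.        ] (np.float64(251.6348145104491), np.float64(201.068534141774)) (np.float64(250.34444352982348), np.float64(200.29431792587312))
1003 ((489.6837463378906, -287.1934814453125), 15.669286727905273) ((489.55078125, -286.759033203125), (29.134281158447266, 30.389850616455078), 45.42378234863281)
t 3.15 tcp [ 489.1 -283.1  232.8] yaw_y -0.6 z [-0.001  0.001 -1.   ] q6 -0.53 F [ 0.3 -0.6 -0.1] gap 85.5 g 0.0
tool offset [-4.8 -1.  81.8]
rotvec [-0.001 -0.001 -0.011]
```

View pics/w1.png

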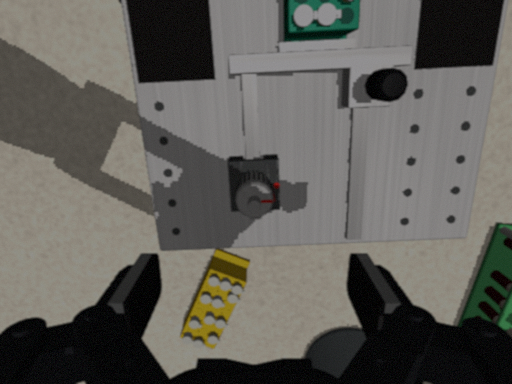

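The wrist view shows the collar at (255,197), with its red line at the red dot (locked). Its measured centre is (489.2,-287). I'll descend, grip, lift and turn.

Emit:
{"name": "apply_moves", "arguments": {"grip": [1, 1, 1, 1, 1, -1, -1, -1, -1, -1], "offset": [[-4, 0, 20], [0, 0, 25], [0, 0, 25], [0, 0, 12], [0, 0, 0], [0, 0, 0], [0, 0, 0], [0, 0, 0], [0, 0, 0], [0, 0, 0]], "rotation": [[0, 0, 0], [0, 0, 0], [0, 0, 0], [0, 0, 0], [0, 0, 0], [0, 0, 0], [0, 0, 0], [0, 0, 0], [0, 0, 0], [0, 0, 0]], "newtons": 70}}

```text
time_s: 4.15
ee_pos: [489.5, -287.3, 151.7]
tool_rot: [2.224, 2.218, 0.0]
contact_force: [-0.2, 0.2, -0.0]
finger_gap: 12.5
grasp_force: 0.0
```

Emit:
{"name": "apply_moves", "arguments": {"grip": [-1, -1, -1, -1, -1, -1, -1, -1, -1, -1], "offset": [[0, 0, 0], [0, 0, 0], [0, 0, 0], [0, 0, -3], [0, 0, -3], [0, 0, -3], [0, 0, -3], [0, 0, 0], [0, 0, 0], [0, 0, 0]], "rotation": [[0, 0, 0], [0, 0, 0], [0, 0, 0], [0, 0, 0], [0, 0, 0], [0, 0, 0], [0, 0, 0], [0, 0, 0], [0, 0, 0], [0, 0, 0]]}}

```text
time_s: 5.15
ee_pos: [489.3, -287.2, 163.1]
tool_rot: [-2.224, -2.218, 0.0]
contact_force: [0.1, -0.0, 0.3]
finger_gap: -0.1
grasp_force: 0.0
```

```bash
python3 - <<'E'
from h import *
s=snap('wrist'); t=snap('scene'); save(s,'w2.png'); p,R=where()
print(pix(t,p),pix(t,sh(-55,-100,46)))
a=s['pixels']; u,v=map(int,pix(t,sh(-55,-100,46))); b=cv2.resize(t['pixels'][v-60:v+60,u-80:u+80],(512,384),interpolation=2)
c=np.hstack([cv2.resize(a,(400,300)),cv2.resize(b,(400,300))]); cv2.imwrite('pics/c2.png',c[...,::-1])
E
```

```text
t 5.25 tcp [ 489.3 -287.2  163.1] yaw_y -0.2 z [-0.  0. -1.] q6 -0.55 F [-0.1 -0.1  0.1] gap 0.1 g 0.0
(np.float64(180.9965991456377), np.float64(166.39196649454124)) (np.float64(181.37091000529654), np.float64(171.71599869703056))
```

View pics/c2.png

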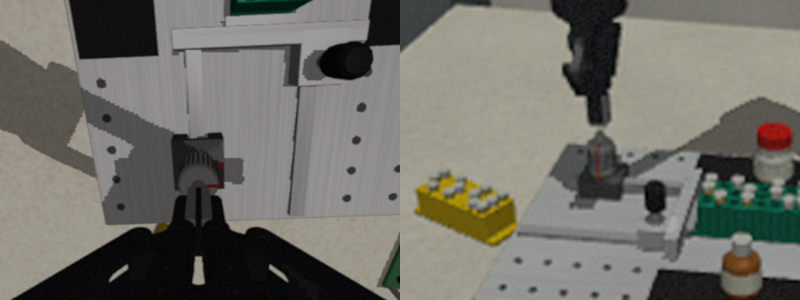

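```bash
python3 - <<'E'
from h import *
for n in ['wrist','scene','top']:
    s=snap(n); P=cloud(s); p,R=ctrl.get_obs()['ee_pos'],0
    m=(np.linalg.norm(P[...,:2]-p[:2],axis=-1)<45)&(P[...,2]>130)&(P[...,2]<260)&(s['z_map']>0)
    print(n,'cam',(-s['R'].T@s['t']).round(0),m.sum())
    for z in range(130,250,8):
        k=m&(P[...,2]>=z)&(P[...,2]<z+8)
        if k.any(): q=P[k]; print(z,k.sum(),q.min(0).round(0),q.max(0).round(0))
E
```

```text
wrist cam [ 490. -205.  324.] 26752
130 182 [ 475. -287.  130.] [ 505. -272.  138.]
138 219 [ 475. -287.  138.] [ 505. -272.  146.]
146 303 [ 474. -292.  146.] [ 505. -272.  154.]
154 1375 [ 475. -295.  154.] [ 505. -273.  162.]
162 100 [ 482. -287.  162.] [ 494. -277.  170.]
170 6 [ 488. -283.  170.] [ 491. -282.  171.]
178 35 [ 483. -277.  183.] [ 496. -276.  186.]
186 400 [ 477. -281.  186.] [ 503. -275.  194.]
194 578 [ 476. -281.  194.] [ 503. -275.  202.]
202 643 [ 476. -281.  202.] [ 504. -275.  210.]
210 576 [ 476. -298.  210.] [ 503. -275.  218.]
218 1119 [ 469. -299.  218.] [ 519. -272.  226.]
226 3121 [ 454. -299.  226.] [ 525. -272.  234.]
234 6511 [ 449. -297.  234.] [ 532. -273.  242.]
242 4290 [ 446. -298.  242.] [ 533. -269.  250.]
scene cam [1424.   40.  691.] 440
130 32 [ 488. -302.  130.] [ 507. -272.  138.]
138 29 [ 488. -301.  138.] [ 508. -272.  146.]
146 36 [ 484. -300.  146.] [ 506. -272.  154.]
154 53 [ 479. -301.  154.] [ 508. -273.  161.]
162 8 [ 488. -288.  162.] [ 496. -283.  168.]
170 8 [ 484. -291.  170.] [ 495. -284.  172.]
178 10 [ 484. -298.  181.] [ 497. -276.  186.]
186 26 [ 482. -297.  187.] [ 504. -275.  194.]
194 24 [ 483. -297.  194.] [ 507. -275.  202.]
202 25 [ 489. -293.  202.] [ 506. -275.  210.]
210 26 [ 482. -297.  210.] [ 505. -275.  218.]
218 12 [ 481. -289.  218.] [ 504. -274.  226.]
226 41 [ 459. -298.  226.] [ 524. -273.  234.]
234 32 [ 457. -298.  234.] [ 530. -272.  242.]
242 36 [ 446. -293.  242.] [ 533. -270.  250.]
top cam [ 351.  -78. 1646.] 29
130 2 [ 476. -280.  132.] [ 482. -274.  136.]
138 3 [ 479. -276.  139.] [ 490. -273.  145.]
146 3 [ 475. -281.  146.] [ 487. -273.  153.]
154 3 [ 477. -277.  156.] [ 483. -274.  159.]
226 2 [ 456. -275.  230.] [ 459. -275.  232.]
234 3 [ 461. -277.  235.] [ 464. -275.  239.]
242 5 [ 447. -278.  243.] [ 458. -275.  250.]
```

The pictures show the closed fingertips at z≈182, just above the stem, while the TCP reads 163. So the tips stand 19 mm above the reported TCP, not 22 mm below it. Both cameras agree on this. I'll use the measured offset, which puts the grasp point at TCP + 38 mm. Nothing was touched. Retrying 41 mm lower.

Emit:
{"name": "apply_moves", "arguments": {"grip": [1, 1, 1, 1, 1, 1, 1, 1, 1, 1], "offset": [[0, 0, 0], [0, 0, 0], [0, 0, 0], [0, 0, 0], [0, 0, 0], [0, 0, 10], [0, 0, 14], [0, 0, 14], [0, 0, 14], [0, 0, 0]], "rotation": [[0, 0, 0], [0, 0, 0], [0, 0, 0], [0, 0, 0], [0, 0, 0], [0, 0, 0], [0, 0, 0], [0, 0, 0], [0, 0, 0], [0, 0, 0]]}}

```text
time_s: 6.4
ee_pos: [487.8, -286.3, 108.7]
tool_rot: [-2.221, -2.214, 0.002]
contact_force: [-0.4, -0.5, -0.7]
finger_gap: 85.6
grasp_force: 0.0
```

Emit:
{"name": "apply_moves", "arguments": {"grip": [-1, -1, -1, -1, -1, -1, -1, -1, -1, -1], "offset": [[0, 0, 0], [0, 0, 0], [0, 0, 0], [0, 0, 0], [0, 0, 0], [0, 0, 0], [0, 0, 0], [0, 0, 0], [0, 0, 0], [0, 0, 0]], "rotation": [[0, 0, 0], [0, 0, 0], [0, 0, 0], [0, 0, 0], [0, 0, 0], [0, 0, 0], [0, 0, 0], [0, 0, 0], [0, 0, 0], [0, 0, 0]]}}

```text
time_s: 7.4
ee_pos: [489.2, -287.4, 112.3]
tool_rot: [2.224, 2.218, -0.0]
contact_force: [-2.7, -0.1, 5.1]
finger_gap: 27.6
grasp_force: 69.0
```

Emit:
{"name": "apply_moves", "arguments": {"grip": [-1, -1, -1, -1, -1, -1, -1, -1, -1, -1], "offset": [[0, 0, -3], [0, 0, -3], [0, 0, -3], [0, 0, -3], [0, 0, -1], [0, 0, 0], [0, 0, 0], [0, 0, 0], [0, 0, 0], [0, 0, 0]], "rotation": [[0, 0, 0], [0, 0, 0], [0, 0, 0], [0, 0, 0], [0, 0, 0], [0, 0, 0], [0, 0, 0], [0, 0, 0], [0, 0, 0], [0, 0, 0]]}}

```text
time_s: 8.4
ee_pos: [489.2, -287.3, 124.1]
tool_rot: [-2.224, -2.218, 0.001]
contact_force: [-0.6, -4.0, -9.1]
finger_gap: 27.6
grasp_force: 69.5
```

```bash
python3 - <<'E'
from h import *
where(); s=snap('wrist'); t=snap('scene')
u,v=map(int,pix(t,sh(-55,-100,46))); b=t['pixels'][v-45:v+45,u-60:u+60]
u,v=map(int,pix(s,sh(-55,-100,60))); w=s['pixels'][max(v-120,0):v+60,u-120:u+120]
c=np.hstack([cv2.resize(w,(400,300)),cv2.resize(b,(400,300),interpolation=2)]); cv2.imwrite('pics/c3.png',c[...,::-1])
E
```

```text
t 8.4 tcp [ 489.2 -287.3  124.1] yaw_y -0.2 z [-0. -0. -1.] q6 -0.55 F [-0.6 -4.  -9.1] gap 27.6 g 69.5
```

View pics/c3.png

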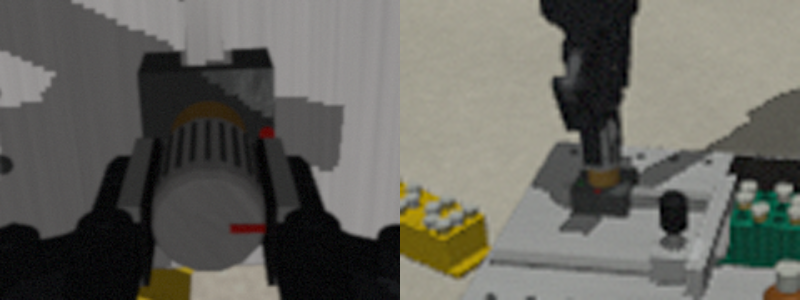

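The collar is up: the brass neck is bared at (210,112), and the 9 N downward force matches about 12 mm of lift. Now I'll turn it clockwise by 1.10 rad.

Emit:
{"name": "apply_moves", "arguments": {"grip": [-1, -1, -1, -1, -1, -1, -1, -1, -1, -1], "offset": [[0, 0, 0], [0, 0, 0], [0, 0, 0], [0, 0, 0], [0, 0, 0], [0, 0, 0], [0, 0, 0], [0, 0, 0], [0, 0, 0], [0, 0, 0]], "rotation": [[0, 0, 0.11], [0, 0, 0.11], [0, 0, 0.11], [0, 0, 0.11], [0, 0, 0.11], [0, 0, 0.11], [0, 0, 0.11], [0, 0, 0.11], [0, 0, 0.11], [0, 0, 0.11]]}}

```text
time_s: 9.5
ee_pos: [489.6, -287.6, 124.4]
tool_rot: [3.057, 0.721, 0.001]
contact_force: [1.0, -4.4, -10.3]
finger_gap: 28.2
grasp_force: 69.6
```

Emit:
{"name": "apply_moves", "arguments": {"grip": [-1, -1, -1, -1, -1, -1, 1, 1, 1, 1], "offset": [[0, 0, 0], [0, 0, 0], [0, 0, 2], [0, 0, 2], [0, 0, 1], [0, 0, 0], [0, 0, 0], [0, 0, 0], [0, 0, 0], [0, 0, 0]], "rotation": [[0, 0, 0], [0, 0, 0], [0, 0, 0], [0, 0, 0], [0, 0, 0], [0, 0, 0], [0, 0, 0], [0, 0, 0], [0, 0, 0], [0, 0, 0]]}}

```text
time_s: 10.5
ee_pos: [489.4, -286.7, 119.2]
tool_rot: [-3.055, -0.728, -0.0]
contact_force: [-0.3, -0.3, -0.1]
finger_gap: 83.9
grasp_force: 0.0
```

```bash
python3 - <<'E'
from h import *
where(); s=snap('wrist'); t=snap('scene')
C=sh(-55,-100,66)
for n,i in (('w',s),('s',t)):
    P=cloud(i); m=(np.linalg.norm(P[...,:2]-[489,-287],axis=-1)<14)&(np.linalg.norm(P[...,:2]-[489,-287],axis=-1)>8)&(P[...,2]>140)&(P[...,2]<185)
    z=P[...,2][m]; print(n,m.sum(),np.histogram(z,bins=range(140,186,3)))
    h=cv2.cvtColor(i['pixels'],cv2.COLOR_RGB2HSV); r=m&((h[...,0]<8)|(h[...,0]>172))&(h[...,1]>150)
    if r.any(): q=P[r]; print('red',r.sum(),q.mean(0).round(1),'az',np.degrees(np.arctan2(q[:,1].mean()+287,q[:,0].mean()-489)))
go(sh(40,-20,55-38),np.radians(-87.8)); print(sh(40,-20,55))
P=cloud(s); K=sh(40,-20,70); m=(np.linalg.norm(P[...,:2]-K[:2],axis=-1)<25)&(P[...,2]>164)&(P[...,2]<176)
if m.any(): print('knob',m.sum(),cv2.minEnclosingCircle(P[m][:,:2].astype(np.float32)))
E
```

```text
t 10.5 tcp [ 489.4 -286.7  119.2] yaw_y -63.2 z [-0.     0.001 -1.   ] q6 0.55 F [-0.3 -0.3 -0.1] gap 83.9 g 0.0
w 1887 (array([   0,    0,    1,    0,    1,    2,    2,   38, 1729,  114,    0,
          0,    0,    0,    0]), array([140, 143, 146, 149, 152, 155, 158, 161, 164, 167, 170, 173, 176,
       179, 182, 185]))
red 66 [ 494.5 -296.4  166.6] az -59.60594003611007
s 53 (array([ 5,  4,  1,  1,  3,  4,  4,  9, 21,  1,  0,  0,  0,  0,  0]), array([140, 143, 146, 149, 152, 155, 158, 161, 164, 167, 170, 173, 176,
       179, 182, 185]))
t 10.6 tcp [ 489.4 -286.9  119.1] yaw_y -63.2 z [-0.     0.001 -1.   ] q6 0.55 F [0.7 0.5 0. ] gap 85.8 g 0.0
tool offset [118.  -33.    2.2]
rotvec [-0.001 -0.     0.429]
[ 579.83827284 -204.24974596  155.        ]
```

The collar is parked: its top is at z 166.5 (+6.5 mm) and the red line is at -60°. Next, the knob.

Emit:
{"name": "apply_moves", "arguments": {"grip": [1, 1, 1, 0.2, -0.1, -0.1, -0.1, -0.1, -0.1, -0.1], "offset": [[0, 0, -20], [0, 0, -25], [0, 0, -25], [30, -8, 0], [30, -8, 0], [30, -8, 0], [28, -9, 0], [0, 0, 0], [0, 0, 0], [0, 0, 0]], "rotation": [[0, 0, 0], [0, 0, 0], [0, 0, 0], [0, 0, 0], [0, 0, 0], [0, 0, 0], [0, 0, 0], [0, 0, 0.143], [0, 0, 0.143], [0, 0, 0.143]]}}

```text
time_s: 11.6
ee_pos: [580.0, -204.0, 188.9]
tool_rot: [-3.141, -0.053, 0.001]
contact_force: [0.3, -0.1, 0.3]
finger_gap: 38.6
grasp_force: 0.0
```

```bash
python3 - <<'E'
from h import *
s=snap('wrist'); save(s,'w4.png'); P=cloud(s); K=sh(40,-20,70)
m=(np.linalg.norm(P[...,:2]-K[:2],axis=-1)<22)&(P[...,2]>165)&(P[...,2]<175); print('knob',m.sum())
if m.any(): print(cv2.minEnclosingCircle(P[m][:,:2].astype(np.float32)))
J=sh(0,-5,0); m=(np.abs(P[...,0]-J[0])<60)&(np.abs(P[...,1]-J[1])<12)&(P[...,2]>102)&(P[...,2]<160); print(np.histogram(P[...,2][m],bins=range(100,165,5)))
go(sh(40,-20,58-38),np.radians(-87.8))
E
```

```text
knob 895
((581.8069458007812, -203.76759338378906), 10.910323143005371)
(array([  33,   73,  181,   80,  123, 2714,    0,    0,    3,   34,   35,
         40]), array([100, 105, 110, 115, 120, 125, 130, 135, 140, 145, 150, 155, 160]))
t 11.65 tcp [ 579.9 -204.2  188.9] yaw_y -88.3 z [-0.001  0.001 -1.   ] q6 1.18 F [ 0.1  0.3 -0.3] gap 38.7 g 0.0
tool offset [ 0.   0.1 68.9]
rotvec [-0.001  0.001 -0.009]
```

Emit:
{"name": "apply_moves", "arguments": {"grip": [-0.1, -0.1, -0.1, -0.1, -0.1, -1, -1, -1, -1, -1], "offset": [[1, 0, 18], [0, 0, 20], [0, 0, 20], [0, 0, 10], [0, 0, 0], [0, 0, 0], [0, 0, 0], [0, 0, 0], [0, 0, 0], [0, 0, 0]], "rotation": [[0, 0, 0], [0, 0, 0], [0, 0, 0], [0, 0, 0], [0, 0, 0], [0, 0, 0], [0, 0, 0], [0, 0, 0], [0, 0, 0], [0, 0, 0]], "newtons": 40}}

```text
time_s: 12.65
ee_pos: [581.4, -204.7, 122.2]
tool_rot: [3.14, 0.061, 0.003]
contact_force: [0.3, 0.3, 3.0]
finger_gap: 20.7
grasp_force: 39.6
```

Emit:
{"name": "apply_moves", "arguments": {"grip": [-1, -1, -1, -1, -1, -1, -1, -1, -1, -1], "offset": [[0, 5, 0], [0, 5, 0], [0, 5, 0], [0, 5, 0], [0, 5, 0], [0, 5, 0], [0, 5, 0], [0, 4, 0], [0, 2, 0], [0, 0, 0]], "rotation": [[0, 0, 0], [0, 0, 0], [0, 0, 0], [0, 0, 0], [0, 0, 0], [0, 0, 0], [0, 0, 0], [0, 0, 0], [0, 0, 0], [0, 0, 0]]}}

```text
time_s: 13.65
ee_pos: [582.9, -244.2, 122.2]
tool_rot: [-3.138, -0.059, -0.002]
contact_force: [0.0, 7.0, 6.3]
finger_gap: 20.5
grasp_force: 40.1
```

Emit:
{"name": "apply_moves", "arguments": {"grip": [-1, -1, -1, -1, -1, -1, -1, -1, -0.1, -0.1], "offset": [[0, 1, 0], [0, 1, 0], [0, 1, 0], [0, 0, 0], [0, 0, 0], [0, -1, 0], [0, -1, 0], [0, 0, 0], [0, 0, 0], [0, 0, 0]], "rotation": [[0, 0, 0], [0, 0, 0], [0, 0, 0], [0, 0, 0], [0, 0, 0], [0, 0, 0], [0, 0, 0], [0, 0, 0], [0, 0, 0], [0, 0, 0]]}}

```text
time_s: 14.65
ee_pos: [582.1, -247.2, 120.9]
tool_rot: [3.14, 0.061, -0.001]
contact_force: [0.5, -0.1, -0.2]
finger_gap: 38.6
grasp_force: 0.0
```

Emit:
{"name": "apply_moves", "arguments": {"grip": [-0.1, -0.1, -0.1, -0.1, -0.1, 0.3, 0.6, 1, 1, 1], "offset": [[0, 0, 0], [0, 0, -20], [0, 0, -25], [0, 0, -25], [0, 0, 0], [0, 0, 0], [0, 0, 0], [0, 0, 0], [0, 0, 0], [0, 0, 0]], "rotation": [[0, 0, 0], [0, 0, 0], [0, 0, 0], [0, 0, 0], [0, 0, -0.15], [0, 0, -0.15], [0, 0, -0.15], [0, 0, -0.15], [0, 0, -0.15], [0, 0, -0.15]]}}

```text
time_s: 15.65
ee_pos: [582.1, -247.1, 190.8]
tool_rot: [-2.798, -1.429, 0.001]
contact_force: [-0.2, 0.1, -0.5]
finger_gap: 85.1
grasp_force: 0.0
```

```bash
python3 - <<'E'
from h import *
s=snap('wrist'); P=cloud(s); K=sh(40,-60,70)
m=(np.linalg.norm(P[...,:2]-K[:2],axis=-1)<22)&(P[...,2]>165)&(P[...,2]<175); print('knob exp',K,m.sum())
if m.any(): print(cv2.minEnclosingCircle(P[m][:,:2].astype(np.float32)))
h=cv2.cvtColor(s['pixels'],cv2.COLOR_RGB2HSV)
g=(h[...,0]>65)&(h[...,0]<95)&(h[...,1]>100)&(P[...,2]>134)&(P[...,2]<146); r=cv2.minAreaRect(P[g][:,:2].astype(np.float32)) if g.any() else 0
print('rack',r)
s=snap('top'); P=cloud(s); c=(np.linalg.norm(P[...,:2]-[489,-287],axis=-1)<13)&(P[...,2]>130); print('collar',np.percentile(P[...,2][c],[25,50,75]) if c.any() else 0)
go(sh(0,76,130-38),np.radians(2.2))
E
```

```text
knob exp [ 581.3737852  -244.22026262  170.        ] 887
((583.240966796875, -243.63119506835938), 11.007284164428711)
rack ((538.064208984375, -114.67294311523438), (50.31972885131836, 106.19182586669922), 2.5314478874206543)
collar [161.23428039 161.23428039 161.23428039]
t 15.75 tcp [ 582.2 -247.   190.9] yaw_y -36.3 z [-0.001 -0.    -1.   ] q6 0.21 F [ 0.5 -0.8 -0.1] gap 85.6 g 0.0
tool offset [  83.4 -118.2   -1.1]
rotvec [-0.001  0.    -0.671]
```

The jaw is 39.9 mm back, which is fully open. Next I'll move over the rack.

Emit:
{"name": "apply_moves", "arguments": {"grip": [1, 1, 1, 1, 1, 1, 1, 1, 1, 1], "offset": [[17, -24, 0], [17, -24, 0], [17, -23, 0], [17, -23, 0], [16, -23, 0], [0, 0, 0], [0, 0, 0], [0, 0, 0], [0, 0, 0], [0, 0, 0]], "rotation": [[0, 0, 0], [0, 0, 0], [0, 0, 0], [0, 0, 0], [0, 0, 0], [0, 0, -0.134], [0, 0, -0.134], [0, 0, -0.134], [0, 0, -0.134], [0, 0, -0.134]]}}

```text
time_s: 16.75
ee_pos: [537.6, -109.9, 191.2]
tool_rot: [2.177, 2.265, -0.0]
contact_force: [0.0, 0.6, 0.6]
finger_gap: 85.1
grasp_force: 0.0
```

```bash
python3 - <<'E'
from h import *
s=snap('wrist'); P=cloud(s); save(s,'w5.png')
h=cv2.cvtColor(s['pixels'],cv2.COLOR_RGB2HSV)
g=(h[...,0]>65)&(h[...,0]<95)&(h[...,1]>100)&(P[...,2]>134)&(P[...,2]<146)
print('rack',cv2.minAreaRect(P[g][:,:2].astype(np.float32)))
for n,c in (('bottle/jar',None),):
    m=(P[...,2]>150)&(P[...,2]<165); k,l,st,ce=cv2.connectedComponentsWithStats(m.astype(np.uint8))
    for i in range(1,k):
        if st[i,4]>150: q=P[l==i]; print(st[i,4],q.min(0).round(),q.max(0).round())
go([537,-110,89],np.radians(2.2))
E
```

```text
rack ((542.8704833984375, -144.023681640625), (59.090267181396484, 189.71192932128906), 8.343141555786133)
3134 [ 407. -128.  150.] [447. -88. 160.]
847 [ 635. -114.  150.] [655. -95. 162.]
t 16.8 tcp [ 537.6 -109.9  191.2] yaw_y 2.5 z [-0. -0. -1.] q6 -0.27 F [ 0.4 -0.7 -0.1] gap 85.6 g 0.0
tool offset [ -0.   -0.5 102.2]
rotvec [-0.     0.     0.005]
```

View pics/w5.png

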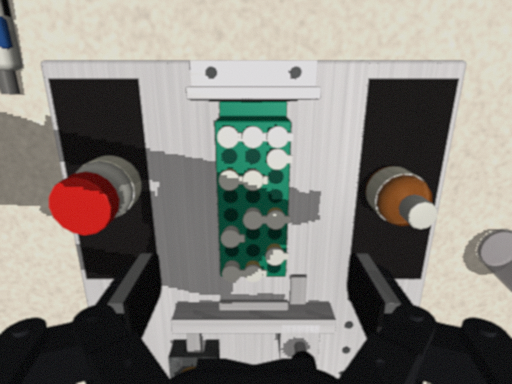

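The view shows the rack at (253,200), free of the jaw bar (255,310). The bottle and jar are well outside the finger span. I'll descend and grip.

Emit:
{"name": "apply_moves", "arguments": {"grip": [1, 1, 1, 1, 1, 1, -1, -1, -1, -1], "offset": [[0, 0, 22], [0, 0, 25], [0, 0, 25], [0, 0, 20], [0, 0, 10], [0, 0, 0], [0, 0, 0], [0, 0, 0], [0, 0, 0], [0, 0, 0]], "rotation": [[0, 0, 0], [0, 0, 0], [0, 0, 0], [0, 0, 0], [0, 0, 0], [0, 0, 0], [0, 0, 0], [0, 0, 0], [0, 0, 0], [0, 0, 0]], "newtons": 60}}

```text
time_s: 17.8
ee_pos: [538.4, -109.8, 90.7]
tool_rot: [2.178, 2.261, 0.002]
contact_force: [-0.1, 0.5, 5.8]
finger_gap: 48.8
grasp_force: 65.1
```

Emit:
{"name": "apply_moves", "arguments": {"grip": [-1, -1, -1, -1, -1, -1, -1, -1, -1, -1], "offset": [[0, 0, 0], [0, 0, 0], [0, 0, 0], [0, 0, 0], [0, 0, -2], [0, 0, -3], [0, 0, -5], [0, 0, -5], [0, 0, 0], [0, 0, 0]], "rotation": [[0, 0, 0], [0, 0, 0], [0, 0, 0], [0, 0, 0], [0, 0, 0], [0, 0, 0], [0, 0, 0], [0, 0, 0], [0, 0, 0], [0, 0, 0]]}}

```text
time_s: 18.8
ee_pos: [537.7, -109.6, 104.4]
tool_rot: [2.179, 2.263, 0.0]
contact_force: [0.3, -0.3, -3.6]
finger_gap: 49.0
grasp_force: 64.1
```

Emit:
{"name": "apply_moves", "arguments": {"grip": [-1, -1, -1, -1, -1, -1, -1, -1, -1, -1], "offset": [[0, 0, -10], [0, 0, -15], [0, 0, -15], [0, 0, -10], [10, 1, 0], [20, 2, 0], [30, 2, 0], [30, 2, 0], [30, 3, 0], [30, 3, 0]], "rotation": [[0, 0, 0], [0, 0, 0], [0, 0, 0], [0, 0, 0], [0, 0, 0], [0, 0, 0], [0, 0, 0], [0, 0, 0], [0, 0, 0], [0, 0, 0]]}}

```text
time_s: 19.8
ee_pos: [544.2, 42.6, 153.6]
tool_rot: [-2.178, -2.262, 0.001]
contact_force: [0.6, -0.4, -3.8]
finger_gap: 49.0
grasp_force: 64.1
```

Emit:
{"name": "apply_moves", "arguments": {"grip": [-1, -1, -1, -1, -1, -1, -1, -1, -1, -1], "offset": [[30, 3, 0], [30, 3, 0], [30, 3, 0], [30, 3, 0], [25, 1, 0], [12, 0, 0], [0, 0, 0], [0, 0, 0], [0, 0, 0], [0, 0, 0]], "rotation": [[0, 0, 0], [0, 0, 0], [0, 0, 0], [0, 0, 0], [0, 0, 0], [0, 0, 0], [0, 0, 0.1], [0, 0, 0.1], [0, 0, 0.1], [0, 0, 0]]}}

```text
time_s: 20.8
ee_pos: [551.4, 197.8, 153.8]
tool_rot: [-2.492, -1.912, 0.002]
contact_force: [-0.1, 1.0, -3.1]
finger_gap: 49.2
grasp_force: 64.0
```

```bash
python3 - <<'E'
from h import *
s=snap('wrist'); P=cloud(s); save(s,'w6.png')
h=cv2.cvtColor(s['pixels'],cv2.COLOR_RGB2HSV)
g=(h[...,0]>65)&(h[...,0]<95)&(h[...,1]>100)&(P[...,2]>60); q=P[g]; print(np.percentile(q[:,2],[1,5,50,95]))
m=g.astype(np.uint8); n,l,st,c=cv2.connectedComponentsWithStats(m); k=1+np.argmax(st[1:,4]); q=P[l==k]; t=q[q[:,2]>np.percentile(q[:,2],30)]
print('rack',cv2.minAreaRect(q[:,:2].astype(np.float32)))
A=np.c_[t[:,:2]-t[:,:2].mean(0),np.ones(len(t))]
print('slope',np.linalg.lstsq(A,t[:,2],rcond=None)[0])
go([551,198,-4],np.radians(-15.1))
E
```

```text
[169.31331819 170.06619327 203.26864255 237.92470369]
rack ((558.8359985351562, 220.2509765625), (117.4292984008789, 54.6971549987793), 78.02465057373047)
slope [5.72027983e-02 9.35084637e-02 2.04688491e+02]
t 20.85 tcp [551.5 197.9 153.9] yaw_y -14.9 z [-0.001 -0.    -1.   ] q6 0.59 F [-0.4 -0.4 -4.2] gap 49.2 g 64.0
tool offset [ 1.000e-01 -4.000e-01  1.579e+02]
rotvec [-0.001  0.001  0.003]
```

View pics/w6.png

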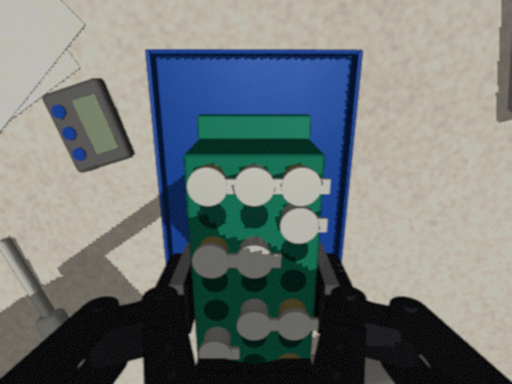

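The rack is centred and aligned over the tray: block at (255,250), tray edges at x 150–360. I'll lower it, creeping at the end.

Emit:
{"name": "apply_moves", "arguments": {"grip": [-1, -1, -1, -1, -1, -1, -1, -1, -1, -1], "offset": [[0, 0, 12], [0, 0, 22], [0, 0, 25], [0, 0, 25], [0, 0, 25], [0, 0, 20], [0, 0, 15], [0, 0, 8], [0, 0, 3], [0, 0, 0]], "rotation": [[0, 0, 0], [0, 0, 0], [0, 0, 0], [0, 0, 0], [0, 0, 0], [0, 0, 0], [0, 0, 0], [0, 0, 0], [0, 0, 0], [0, 0, 0]]}}

```text
time_s: 21.85
ee_pos: [552.0, 198.1, -0.9]
tool_rot: [-2.492, -1.913, 0.0]
contact_force: [0.8, -0.4, -2.7]
finger_gap: 49.0
grasp_force: 64.1
```

Emit:
{"name": "apply_moves", "arguments": {"grip": [-1, -1, -1, -1, -1, -1, -1, -1, -1, -1], "offset": [[0, 0, 1], [0, 0, 1], [0, 0, 1], [0, 0, 1], [0, 0, 0], [0, 0, 0], [0, 0, 0], [0, 0, 0], [0, 0, 0], [0, 0, 0]], "rotation": [[0, 0, 0], [0, 0, 0], [0, 0, 0], [0, 0, 0], [0, 0, 0], [0, 0, 0], [0, 0, 0], [0, 0, 0], [0, 0, 0], [0, 0, 0]]}}

```text
time_s: 22.85
ee_pos: [552.0, 198.2, -4.7]
tool_rot: [-2.492, -1.912, -0.0]
contact_force: [0.1, 0.2, -3.2]
finger_gap: 48.9
grasp_force: 64.1
```

Emit:
{"name": "apply_moves", "arguments": {"grip": [-1, -1, -1, -1, -1, -1, -1, -1, -1, -1], "offset": [[0, 0, 0.5], [0, 0, 0.5], [0, 0, 0.5], [0, 0, 0.5], [0, 0, 0.5], [0, 0, 0], [0, 0, 0], [0, 0, 0], [0, 0, 0], [0, 0, 0]], "rotation": [[0, 0, 0], [0, 0, 0], [0, 0, 0], [0, 0, 0], [0, 0, 0], [0, 0, 0], [0, 0, 0], [0, 0, 0], [0, 0, 0], [0, 0, 0]]}}

```text
time_s: 23.85
ee_pos: [552.1, 198.2, -5.4]
tool_rot: [2.492, 1.912, 0.001]
contact_force: [-4.2, -0.5, 10.7]
finger_gap: 48.9
grasp_force: 65.9
```

Contact is made. I'll ease off, release and go up.

Emit:
{"name": "apply_moves", "arguments": {"grip": [-1, -1, -1, 1, 1, 1, 1, 1, 1, 1], "offset": [[0, 0, -0.5], [0, 0, -0.5], [0, 0, 0], [0, 0, 0], [0, 0, 0], [0, 0, 0], [0, 0, 0], [0, 0, 0], [0, 0, 0], [0, 0, 0]], "rotation": [[0, 0, 0], [0, 0, 0], [0, 0, 0], [0, 0, 0], [0, 0, 0], [0, 0, 0], [0, 0, 0], [0, 0, 0], [0, 0, 0], [0, 0, 0]]}}

```text
time_s: 24.85
ee_pos: [552.0, 198.2, -6.2]
tool_rot: [-2.493, -1.912, -0.0]
contact_force: [0.6, 0.4, 1.5]
finger_gap: 85.5
grasp_force: 0.0
```

Emit:
{"name": "apply_moves", "arguments": {"grip": [1, 1, 1, 1, 1, 1, 1, 1, 1, 1], "offset": [[0, 0, -10], [0, 0, -20], [0, 0, -25], [0, 0, -30], [0, 0, -30], [0, 0, -30], [0, 0, -30], [0, 0, -25], [0, 0, 0], [0, 0, 0]], "rotation": [[0, 0, 0], [0, 0, 0], [0, 0, 0], [0, 0, 0], [0, 0, 0], [0, 0, 0], [0, 0, 0], [0, 0, 0], [0, 0, 0], [0, 0, 0]]}}

```text
time_s: 25.85
ee_pos: [551.8, 198.1, 194.4]
tool_rot: [2.492, 1.912, 0.002]
contact_force: [-0.4, 0.1, -0.7]
finger_gap: 85.6
grasp_force: 0.0
```

```bash
python3 - <<'E'
from h import *
where(); s=snap('wrist'); t=snap('scene'); P=cloud(s)
h=cv2.cvtColor(s['pixels'],cv2.COLOR_RGB2HSV); g=(h[...,0]>65)&(h[...,0]<95)&(h[...,1]>100)&(P[...,2]<60)
print('rack z',np.percentile(P[g][:,2],[5,50,95,99])); 
k=g&(P[...,2]>41)&(P[...,2]<47.5); q=P[k]
if len(q): A=np.c_[q[:,:2]-q[:,:2].mean(0),np.ones(len(q))]; print('slope',np.linalg.lstsq(A,q[:,2],rcond=None)[0])
P=cloud(t); m=(np.linalg.norm(P[...,:2]-[489,-287],axis=-1)<15)&(P[...,2]>150)&(P[...,2]<185); print('collar z',np.percentile(P[...,2][m],[50,75,90]))
c=np.hstack([cv2.resize(s['pixels'],(400,300)),cv2.resize(t['pixels'][130:290,120:420],(400,300))]); cv2.imwrite('pics/c7.png',c[...,::-1])
E
```

```text
t 25.85 tcp [551.8 198.1 194.4] yaw_y -15.0 z [ 0.001  0.    -1.   ] q6 0.59 F [-0.4  0.1 -0.7] gap 85.6 g 0.0
rack z [10.98513966 44.16560699 45.42915699 45.90521567]
slope [-2.75603905e-03 -1.82408888e-04  4.43305563e+01]
collar z [164.80944066 166.02585579 170.02975095]
```

View pics/c7.png

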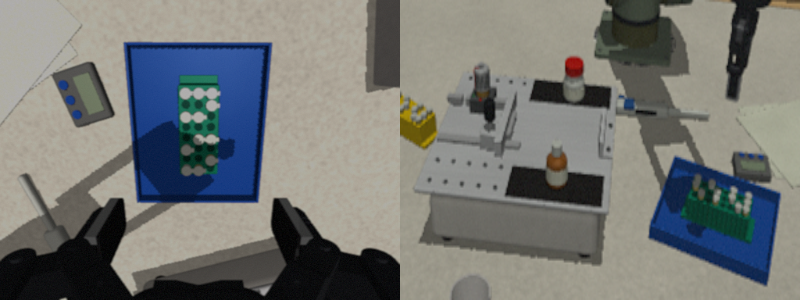

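The rack sits flat in the tray, with its top at z 44 and slope about 0. The collar is still parked, the jaw is back, and the bottle, jar and timer are in place.

```bash
python3 -c "
from rig import job; print(job.job_done())"
```

```text
the job is handed in; nothing more can be done
None
```

The green rack is flat in the blue tray, the collar is parked up, the jaw is fully open and the bottle, jar and timer are undisturbed; I handed the job in at about 26 s of the 56 s limit, and no verdict came back.

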